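Make up the glaze caddy for the next class

ROBOT

A 6-joint arm with a two-finger parallel gripper is mounted at the origin on the work surface. World frame = base frame: x ahead of the robot, y to its left, z up, the work surface at z = 0. Lengths are in m, angles in degrees, forces in N, time in s.
With the tool pointing down it reaches from about 0.25 to 0.775 m from the base axis. Payload 4 kg.
Tool frame: the origin (TCP) lies on the mounting face of the last link; the fingertips stand 173 mm ahead of it and the grasp point (between the pads) lies 155 mm ahead of it; z points along the fingers, y is the line along which they close (so a half turn about z gives the same grasp; the last joint's range is limited). The gripper opens to 85 mm and grips with 20 to 120 N. Pads are 22 mm wide; open, the fingers measure 114 mm over their backs; the gripper's body (76 mm by 85 mm) begins 54 mm behind the grasp point. The pads swing forward as they close: fully open they stand 13 mm farther back than shut.
Start: joints at [-78.272, 4.996, 78.535, -0, 96.463, -5.907], TCP at [0.167, -0.524, 0.405] pointing down, gripper open.
Joint ranges: [-177.83, 177.83], [-43.37, 116.18], [15.69, 146.23], [-61.86, 241.86], [9.47, 152.12], [-147.06, 147.06]. Speed limits (degrees/s): [159.86, 159.86, 180, 180, 180, 180].

INTERFACE

Orientations are given as a 3x3 rotation matrix whose columns are the frame's x, y, z axes.
In Python, from rig import r, get_image gives the robot as it stands. The module is installed in compiled form; this text tells all that it offers.
- The arm moves only by the tool drive_tool, never from a script. Its argument "targets" is one flat list of numbers, 7 for each row, row after row: the closure, from -1 (fully open) to 1 (shut), then the shift along the tool's x, y, z in cm, then the turn, a rotation vector about the tool's x, y, z in rad. A call has 1 to 10 rows; each row is the pose to reach, as a shift and turn from the pose commanded when the call began, along the tool's axes at that moment; what a row does not reach only later rows make up. A row lasts 1/8 s, in which the tool goes at most 62.5 mm and 10.7 degrees, less where a joint would pass 70% of its speed; a pose out of reach is approached as far as the arm can. A call with a gripper value outside its range is refused whole. The fingers move at their own pace and stop on an object; the grip force is fixed at half the most. Time passes only in rows, so rows that repeat a pose let the fingers close. It gives the time, the measured TCP pose, the force, the opening and the grip force at its end, in the units of the state.
- r.observe(): the state, without advancing time (a new reading comes with each control period).
- get_image(name): name is "scene" or "top" or "wrist"; returns a dict with "img" (420x560x3 uint8, red, green, blue), "K" (3x3 intrinsics, pixels), "k1" (the pictures are not rectified: a ray, as slopes to the right and down, at radius r is drawn at 1 + k1 r^2 times it, then the intrinsics apply), "cam_to_world" (4x4, takes a point from camera to world coordinates). Camera axes: x right, y up, looking along -z (the intrinsics and any distortion apply to the point x, -y, -z); pixel columns grow to the right and rows downward; lengths in m; the calibration is good to about 2 mm. A picture is of the moment at which its call begins. There is no depth.
- r.hand_in(): hands the job in; it is judged then, once.
The state is a dict: "time": time; "qpos": joint angles; "qd": joint speeds; "effort": joint torques, N m; "tool_pos": TCP position; "ee_rot": TCP orientation; "wrist_force": force on the tool from outside, world axes, zero at the start; "ft_torque": the same for the moment, N m; "gripper_width": finger opening in m; "gripper_force": force on a finger pad.
Only numpy, scipy, OpenCV 4.12 (cv2) and the standard library are available. Lean on these libraries where they do the work, as an engineer would, in place of code of your own. Each camera call takes 0.05 s, during which the arm holds its last target. There are 200 camera calls.

TASK

Make up the glaze caddy: first push the bare aluminium brush tube fully home onto the caddy's spigot. Then lift the loose dust caps off both sprayers and set them mouth down in the pockets of the wooden cap rack, one in each; only after that finish the caddy by standing both open sprayers and every glaze bottle that is on the table upright in its cells, one per cell. Leave the other things on the table (pot, sponge, rib, stamp, clay) where they are.

Things in the scene. Friction and masses are not known exactly. Their poses are not given: they have to be found in the camera images.
- caddy: Low grey plastic bottle caddy, fixed to the table: open tray 148 (its x) x 220 (its y) x 26 mm high, walls and floor 4 mm, divided into 2 x 3 square cells of 68 mm inside, 72 mm pitch. Origin: centre of the underside of the tray; x across the two rows, y along the three columns. Beyond its -y end a 20 mm high bracket (60 x 66 mm) carries an upright steel spigot.
- cell_1 (a point): Centre of the floor of one caddy cell, at (-36, -72) mm in the caddy's frame, 4 mm above the table; the walls rise 22 mm above it. Axes as the caddy's.
- cell_2 (a point): Centre of the floor of one caddy cell, at (-36, 0) mm in the caddy's frame, 4 mm above the table; the walls rise 22 mm above it. Axes as the caddy's.
- cell_3 (a point): Centre of the floor of one caddy cell, at (-36, 72) mm in the caddy's frame, 4 mm above the table; the walls rise 22 mm above it. Axes as the caddy's.
- cell_4 (a point): Centre of the floor of one caddy cell, at (36, -72) mm in the caddy's frame, 4 mm above the table; the walls rise 22 mm above it. Axes as the caddy's.
- cell_5 (a point): Centre of the floor of one caddy cell, at (36, 0) mm in the caddy's frame, 4 mm above the table; the walls rise 22 mm above it. Axes as the caddy's.
- cell_6 (a point): Centre of the floor of one caddy cell, at (36, 72) mm in the caddy's frame, 4 mm above the table; the walls rise 22 mm above it. Axes as the caddy's.
- spigot_seat (a point): Foot of the spigot, on the bracket's top, 20 mm above the table, at (0, -145) mm in the caddy's frame. From here the spigot rises 52 mm, 32 mm in diameter, its top 9 mm tapered to 20 mm.
- brush_tube: Bare aluminium brush tube, open at both ends: 44 mm outside, 36 mm bore, 110 mm long, 60 to 110 g. Starts standing on the table. Origin: centre of its lower end, z up along the tube. On the spigot it goes down until its lower end rests on the bracket; it slides on with 2 mm clearance all round.
- bottle_1: White glaze bottle (2 to 4 of the four are present, the rest None): squat, with a heavy foot: body 46 mm diameter, 60 mm tall, on top a screwed-on grey lid 32 mm diameter that makes it 74 mm tall in all (it does not come off); 110 to 225 g. Starts upright on the table. Origin: centre of its underside, z up.
- bottle_2: White glaze bottle (2 to 4 of the four are present, the rest None): squat, with a heavy foot: body 46 mm diameter, 60 mm tall, on top a screwed-on grey lid 32 mm diameter that makes it 74 mm tall in all (it does not come off); 110 to 225 g. Starts upright on the table. Origin: centre of its underside, z up.
- bottle_3: White glaze bottle (2 to 4 of the four are present, the rest None): squat, with a heavy foot: body 46 mm diameter, 60 mm tall, on top a screwed-on grey lid 32 mm diameter that makes it 74 mm tall in all (it does not come off); 110 to 225 g. Starts upright on the table. Origin: centre of its underside, z up.
- bottle_4: White glaze bottle (2 to 4 of the four are present, the rest None): squat, with a heavy foot: body 46 mm diameter, 60 mm tall, on top a screwed-on grey lid 32 mm diameter that makes it 74 mm tall in all (it does not come off); 110 to 225 g. Starts upright on the table. Origin: centre of its underside, z up.
- sprayer_a: White mist sprayer: body 44 mm diameter, flat shoulder at 85 mm, on it a collar 26 mm diameter up to 97 mm and a nozzle 16 mm diameter up to 108 mm; 110 to 225 g. Starts upright on the table under its loose dust cap (135 mm tall with it). Origin: centre of its underside, z up.
- sprayer_b: White mist sprayer: body 44 mm diameter, flat shoulder at 85 mm, on it a collar 26 mm diameter up to 97 mm and a nozzle 16 mm diameter up to 108 mm; 110 to 225 g. Starts upright on the table under its loose dust cap (135 mm tall with it). Origin: centre of its underside, z up.
- cap_a: Grey dust cap, a tube closed at the top: 38 mm outside, 33 mm inside, 50 mm tall, 14 g. Starts resting loose, mouth down, on the shoulder of sprayer_a, over its nozzle; it must rise 24 mm to clear the nozzle. Origin: centre of its lower open rim, z up towards the closed top.
- cap_b: Grey dust cap, a tube closed at the top: 38 mm outside, 33 mm inside, 50 mm tall, 14 g. Starts resting loose, mouth down, on the shoulder of sprayer_b, over its nozzle; it must rise 24 mm to clear the nozzle. Origin: centre of its lower open rim, z up towards the closed top.
- pocket_1 (a point): Centre of the floor of one round cap pocket, 46 mm in diameter and 10 mm deep, in the cap rack: a light wooden block 66 (x) x 130 (y) x 20 mm, fixed to the table, with two pockets 64 mm apart along its y. The point is 10 mm above the table; this pocket lies 32 mm to the -y side of the block's centre. Axes as the block's. Either cap may go in it.
- pocket_2 (a point): Centre of the floor of one round cap pocket, 46 mm in diameter and 10 mm deep, in the cap rack: a light wooden block 66 (x) x 130 (y) x 20 mm, fixed to the table, with two pockets 64 mm apart along its y. The point is 10 mm above the table; this pocket lies 32 mm to the +y side of the block's centre. Axes as the block's. Either cap may go in it.
- pinch_pot: Bystander: terracotta bowl, 84 mm wide, 48 mm tall, origin under its centre.
- sponge: Bystander: round yellow sponge, 72 mm wide, 24 mm tall, origin under its centre.
- rib: Bystander: flat wooden disc (potter's rib) lying among the bottles, 60 mm wide, 6 mm thick, origin under its centre.
- stamp: Bystander: small white clay stamp standing among the bottles, 34 mm wide, 32 mm tall, origin under its centre.
- clay_lump: Bystander: grey lump of clay, 38 mm wide, 22 mm tall, origin under its centre.
Not all that is in view belongs to the job. What is shaped like the bottle_2 but green is not meant. What is shaped like the cap_a but green is not meant.

How it is judged (in metres and radians):
On the way, in this order (a step that is already met when the one before it is completed fails the run):
1. the brush tube is fully home on the spigot (horizontal distance between brush_tube and spigot_seat below 0.005 m and z of brush_tube in the frame of spigot_seat below 0.004 m and angle between brush_tube's own z axis and vertical below 0.08 rad), for 0.2 s.
2. both dust caps stand mouth down in the rack's pockets (((horizontal distance between cap_a and pocket_1 below 0.008 m and z of cap_a in the frame of pocket_1 below 0.005 m) or (horizontal distance between cap_a and pocket_2 below 0.008 m and z of cap_a in the frame of pocket_2 below 0.005 m)) and angle between each of cap_a, cap_b's own z axis and vertical below 0.12 rad and ((horizontal distance between cap_b and pocket_1 below 0.008 m and z of cap_b in the frame of pocket_1 below 0.005 m) or (horizontal distance between cap_b and pocket_2 below 0.008 m and z of cap_b in the frame of pocket_2 below 0.005 m))), for 0.2 s.
3. both sprayers and every bottle present stand in cells of the caddy (((horizontal distance between bottle_1 and cell_1 below 0.022 m and z of bottle_1 in the frame of cell_1 below 0.006 m) or (horizontal distance between bottle_1 and cell_2 below 0.022 m and z of bottle_1 in the frame of cell_2 below 0.006 m) or (horizontal distance between bottle_1 and cell_3 below 0.022 m and z of bottle_1 in the frame of cell_3 below 0.006 m) or (horizontal distance between bottle_1 and cell_4 below 0.022 m and z of bottle_1 in the frame of cell_4 below 0.006 m) or (horizontal distance between bottle_1 and cell_5 below 0.022 m and z of bottle_1 in the frame of cell_5 below 0.006 m) or (horizontal distance between bottle_1 and cell_6 below 0.022 m and z of bottle_1 in the frame of cell_6 below 0.006 m)) and angle between each of bottle_1, bottle_2, bottle_3, bottle_4, sprayer_a, sprayer_b's own z axis and vertical below 0.12 rad and ((horizontal distance between bottle_2 and cell_1 below 0.022 m and z of bottle_2 in the frame of cell_1 below 0.006 m) or (horizontal distance between bottle_2 and cell_2 below 0.022 m and z of bottle_2 in the frame of cell_2 below 0.006 m) or (horizontal distance between bottle_2 and cell_3 below 0.022 m and z of bottle_2 in the frame of cell_3 below 0.006 m) or (horizontal distance between bottle_2 and cell_4 below 0.022 m and z of bottle_2 in the frame of cell_4 below 0.006 m) or (horizontal distance between bottle_2 and cell_5 below 0.022 m and z of bottle_2 in the frame of cell_5 below 0.006 m) or (horizontal distance between bottle_2 and cell_6 below 0.022 m and z of bottle_2 in the frame of cell_6 below 0.006 m)) and ((horizontal distance between bottle_3 and cell_1 below 0.022 m and z of bottle_3 in the frame of cell_1 below 0.006 m) or (horizontal distance between bottle_3 and cell_2 below 0.022 m and z of bottle_3 in the frame of cell_2 below 0.006 m) or (horizontal distance between bottle_3 and cell_3 below 0.022 m and z of bottle_3 in the frame of cell_3 below 0.006 m) or (horizontal distance between bottle_3 and cell_4 below 0.022 m and z of bottle_3 in the frame of cell_4 below 0.006 m) or (horizontal distance between bottle_3 and cell_5 below 0.022 m and z of bottle_3 in the frame of cell_5 below 0.006 m) or (horizontal distance between bottle_3 and cell_6 below 0.022 m and z of bottle_3 in the frame of cell_6 below 0.006 m)) and ((horizontal distance between bottle_4 and cell_1 below 0.022 m and z of bottle_4 in the frame of cell_1 below 0.006 m) or (horizontal distance between bottle_4 and cell_2 below 0.022 m and z of bottle_4 in the frame of cell_2 below 0.006 m) or (horizontal distance between bottle_4 and cell_3 below 0.022 m and z of bottle_4 in the frame of cell_3 below 0.006 m) or (horizontal distance between bottle_4 and cell_4 below 0.022 m and z of bottle_4 in the frame of cell_4 below 0.006 m) or (horizontal distance between bottle_4 and cell_5 below 0.022 m and z of bottle_4 in the frame of cell_5 below 0.006 m) or (horizontal distance between bottle_4 and cell_6 below 0.022 m and z of bottle_4 in the frame of cell_6 below 0.006 m)) and ((horizontal distance between sprayer_a and cell_1 below 0.022 m and z of sprayer_a in the frame of cell_1 below 0.006 m) or (horizontal distance between sprayer_a and cell_2 below 0.022 m and z of sprayer_a in the frame of cell_2 below 0.006 m) or (horizontal distance between sprayer_a and cell_3 below 0.022 m and z of sprayer_a in the frame of cell_3 below 0.006 m) or (horizontal distance between sprayer_a and cell_4 below 0.022 m and z of sprayer_a in the frame of cell_4 below 0.006 m) or (horizontal distance between sprayer_a and cell_5 below 0.022 m and z of sprayer_a in the frame of cell_5 below 0.006 m) or (horizontal distance between sprayer_a and cell_6 below 0.022 m and z of sprayer_a in the frame of cell_6 below 0.006 m)) and ((horizontal distance between sprayer_b and cell_1 below 0.022 m and z of sprayer_b in the frame of cell_1 below 0.006 m) or (horizontal distance between sprayer_b and cell_2 below 0.022 m and z of sprayer_b in the frame of cell_2 below 0.006 m) or (horizontal distance between sprayer_b and cell_3 below 0.022 m and z of sprayer_b in the frame of cell_3 below 0.006 m) or (horizontal distance between sprayer_b and cell_4 below 0.022 m and z of sprayer_b in the frame of cell_4 below 0.006 m) or (horizontal distance between sprayer_b and cell_5 below 0.022 m and z of sprayer_b in the frame of cell_5 below 0.006 m) or (horizontal distance between sprayer_b and cell_6 below 0.022 m and z of sprayer_b in the frame of cell_6 below 0.006 m))), for 0.2 s.
At the end, for the whole second after the job is handed in: Tube on the spigot (axis within 5 mm, down within 4 mm); each cap mouth down on a pocket floor (within 8 mm, 5 mm in height); sprayers and all bottles present upright (0.12 rad) on cell floors (within 22 mm of the centre, 6 mm in height), one per cell; all at rest (all of step 1 and all of step 2 and all of step 3 and linear speed of each of bottle_1, bottle_2, bottle_3, bottle_4, sprayer_a, sprayer_b, cap_a, cap_b, brush_tube below 0.02 m/s); the robot touches nothing.
It fails at once if the pinch pot is pushed more than 5 cm away (distance of pinch_pot from where it was at the start of the episode above 0.05 m).
It fails at once if the sponge is pushed more than 5 cm away (distance of sponge from where it was at the start of the episode above 0.05 m).
It fails at once if the rib is pushed more than 5 cm away (distance of rib from where it was at the start of the episode above 0.05 m).
It fails at once if the stamp is pushed more than 5 cm away (distance of stamp from where it was at the start of the episode above 0.05 m).
It fails at once if the clay lump is pushed more than 5 cm away (distance of clay_lump from where it was at the start of the episode above 0.05 m).
Of bottle_1, bottle_2, bottle_3, bottle_4 only 2 to 4 are there at a start; the rules pass over those that are not, and their reading is None.
At some moment in a run one of bottle_1, bottle_2, bottle_3, bottle_4 may be knocked a few centimetres aside while the robot is not near it.
It also fails if it takes over 210 s, if anything falls off the work surface, if the arm or the gripper's body presses on something with over 40 N, if the wrist force passes 120 N, or if a joint passes its speed limit or range.

## Working session

There is one attempt and no reset: what is moved stays moved. The work goes in short steps, Python scripts to look and compute and a tool call to move; the robot and the scene stay as the last step left them, time stands still between calls to the robot, and variables do not carry over. Pictures are saved under pics/ and viewed, at most 14 in all, crops included, and the job is handed in when it is done.

Besides the shell and the picture viewer there is one more tool, called after "Call:" as name(argument=value, ...), one argument or row to a line, values as JSON. drive_tool: Moves the arm, as the interface text tells. Its arguments: {"type":"object","properties":{"targets":{"type":"array","items":{"type":"number"}}},"required":["targets"]}

```bash
mkdir -p pics
cat > h.py <<'E'
import numpy as np, cv2
from rig import r, get_image
def snap(name,fn=None):
    d=get_image(name)
    if fn: cv2.imwrite('pics/'+fn,d['img'][:,:,::-1])
    return d
def ray(d,u,v):
    K=d['K'];x=(u-K[0,2])/K[0,0];y=(v-K[1,2])/K[1,1]
    rd=np.hypot(x,y);rr=rd
    for _ in range(30): rr=rd/(1+d['k1']*rr*rr)
    s=rr/rd if rd>0 else 1
    T=d['cam_to_world'];return T[:3,3],T[:3,:3]@np.array([x*s,-y*s,-1])
def px2w(d,u,v,z):
    o,k=ray(d,u,v);return o+k*(z-o[2])/k[2]
def w2px(d,p):
    T=d['cam_to_world'];c=T[:3,:3].T@(np.array(p)-T[:3,3]);x,y=c[0]/-c[2],-c[1]/-c[2]
    f=1+d['k1']*(x*x+y*y);K=d['K'];return np.array([K[0,0]*x*f+K[0,2],K[1,1]*y*f+K[1,2]])
E
python3 - <<'E'
from h import *
a=snap('top','top1.png');b=snap('scene','scene1.png')
for d in(a,b):print(d['K'],d['k1'],d['cam_to_world'].round(3))
s=r.observe();print(s['tool_pos'],s['ee_rot'].round(3) if hasattr(s['ee_rot'],'round') else s['ee_rot'],s['time'],s['gripper_width'])
E
```

```text
[[429.1341491    0.         271.64554969]
 [  0.         429.1341491  211.14990531]
 [  0.           0.           1.        ]] -0.02478234062732876 [[-0.006  0.989 -0.151  0.36 ]
 [-0.999 -0.012 -0.037  0.004]
 [-0.038  0.15   0.988  0.999]
 [ 0.     0.     0.     1.   ]]
[[432.3488886    0.         276.01423021]
 [  0.         432.3488886  207.59546833]
 [  0.           0.           1.        ]] 0.024402615717909366 [[-0.496 -0.571  0.654  1.276]
 [ 0.868 -0.341  0.36   0.459]
 [ 0.018  0.747  0.665  0.869]
 [ 0.     0.     0.     1.   ]]
[ 0.16660451 -0.52406642  0.40362954] [[ 0.953  0.303 -0.   ]
 [ 0.303 -0.953  0.002]
 [ 0.    -0.002 -1.   ]] 0.1 0.08584261465498827
```

View pics/top1.png

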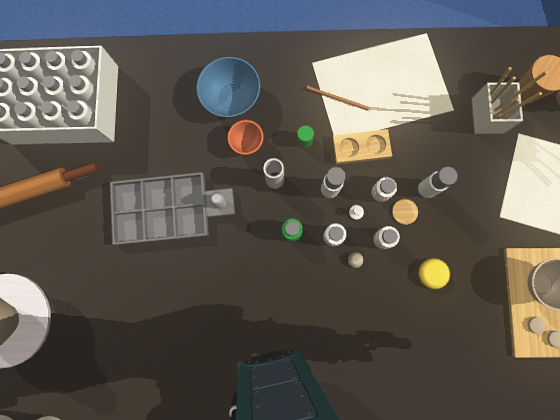

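View pics/scene1.png

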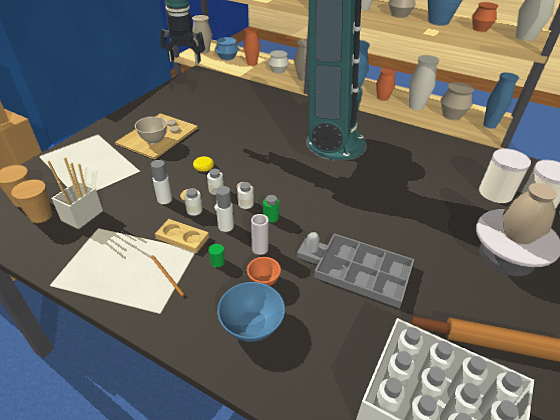

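Top view: the tube with the dark bore is at (274,172). The two capped sprayers are at about (333,183) and (440,180). White bottles are at (385,188), (335,234) and (387,237). Of these, the bottle at (292,229) is green, so it is not meant, and so is the green cap at (306,135). The rack is at (362,147), the caddy at (158,208) and the spigot at about (218,200). I'll confirm this in an enlarged crop.

Run:
```python
from h import *
a=cv2.imread('pics/top1.png')
def crop(x0,y0,w,h,s,f,st=20):
    c=cv2.resize(a[y0:y0+h,x0:x0+w],None,fx=s,fy=s,interpolation=cv2.INTER_CUBIC)
    for x in range((x0+st-1)//st*st,x0+w,st):
        cv2.line(c,(int((x-x0+.5)*s),0),(int((x-x0+.5)*s),8),(0,255,255),1);cv2.putText(c,str(x),(int((x-x0+.5)*s)-10,20),0,.4,(0,255,255))
    for y in range((y0+st-1)//st*st,y0+h,st):
        cv2.line(c,(0,int((y-y0+.5)*s)),(8,int((y-y0+.5)*s)),(0,255,255),1);cv2.putText(c,str(y),(10,int((y-y0+.5)*s)+4),0,.4,(0,255,255))
    cv2.imwrite('pics/'+f,c)
crop(260,120,200,150,4,'c1.png');crop(100,160,140,100,5.7,'c2.png')
```

```text
(no output)
```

View pics/c1.png

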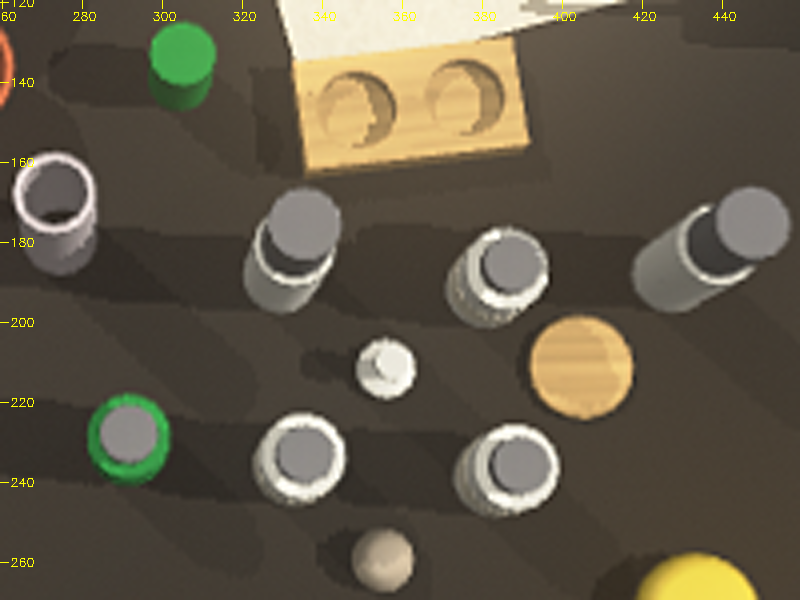

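View pics/c2.png

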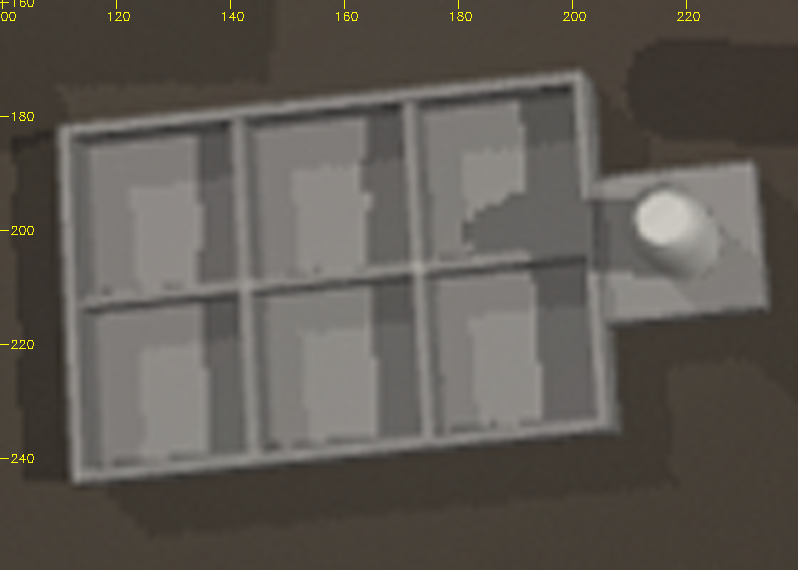

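Crop 1 confirms it:
- The tube, with an open pinkish-white rim, is at (273,168).
- The sprayers' grey cap tops are at (336,175) and (448,175).
- The white bottles' lids are at (388,185), (336,233) and (390,236).
- The green bottle (292,228) and green cap (305,134) are excluded.
- The pockets are at (348,147) and (375,144).

Crop 2 shows the caddy with its spigot top at (216,198).

Run:
```python
from h import *
d=snap('top')
c1=lambda x,y:(259.5+x/4,119.5+y/4); c2=lambda x,y:(99.5+x/5.7,159.5+y/5.7)
P={'tube':(c1(55,194),.11),'sprL':(c1(305,224),.135),'sprR':(c1(754,222),.135),'b1':(c1(514,263),.074),'b2':(c1(305,456),.074),'b3':(c1(522,467),.074),
'green':(c1(129,433),.074),'stamp':(c1(386,367),.03),'rib':(c1(582,367),.006),'clay':(c1(383,560),.02),'greencap':(c1(182,54),.05),'pkL':(c1(356,109),.02),'pkR':(c1(464,97),.02),
'blk1':(c1(292,60),.02),'blk2':(c1(514,38),.02),'blk3':(c1(529,144),.02),'blk4':(c1(307,171),.02),
'k1':(c2(60,127),.026),'k2':(c2(582,72),.026),'k3':(c2(606,430),.026),'k4':(c2(76,482),.026),'spig':(c2(663,217),.072),
'br1':(c2(754,162),.02),'br2':(c2(768,306),.02),'pot':((245,137),.048)}
W={k:px2w(d,*p,z) for k,(p,z) in P.items()}
for k,w in W.items(): print(k,w.round(4))
c=sum(W[k] for k in('k1','k2','k3','k4'))/4
u=(W['k2']+W['k3']-W['k1']-W['k4']);v=(W['k1']+W['k2']-W['k3']-W['k4'])
print('caddy',c,u/2,v/2,np.degrees(np.arctan2(u[1],u[0])),np.degrees(np.arctan2(v[1],v[0])))
for k in('tube','sprL','sprR','b1','b2','b3','spig','pkL','pkR'):print(k,w2px(snap('scene'),W[k]).round(1)) if k=='tube' else None
s=snap('scene');
for k in('tube','sprL','sprR','b1','b2','b3','spig','pkL','pkR'):print(k,w2px(s,W[k]).round(1))
im=s['img'][150:290,140:340,::-1];im=cv2.resize(im,None,fx=4,fy=4,interpolation=cv2.INTER_CUBIC)
for k in('tube','sprL','sprR','b1','b2','b3','spig','pkL','pkR'):
  q=w2px(s,W[k]);cv2.drawMarker(im,(int((q[0]-140+.5)*4),int((q[1]-150+.5)*4)),(0,0,255),0,12,1)
cv2.imwrite('pics/s2.png',im)
```

```text
tube [0.5885 0.0331 0.11  ]
sprL [ 0.5642 -0.096   0.135 ]
sprR [ 0.5621 -0.3244  0.135 ]
b1 [ 0.5552 -0.2161  0.074 ]
b2 [ 0.4507 -0.0994  0.074 ]
b3 [ 0.4436 -0.2152  0.074 ]
green [ 0.4642 -0.0049  0.074 ]
stamp [ 0.5053 -0.1516  0.03  ]
rib [ 0.5075 -0.2686  0.006 ]
clay [ 0.3967 -0.1477  0.02  ]
greencap [ 0.6854 -0.0384  0.05  ]
pkL [ 0.6602 -0.1412  0.02  ]
pkR [ 0.6665 -0.2045  0.02  ]
blk1 [ 0.6908 -0.1046  0.02  ]
blk2 [ 0.7021 -0.2355  0.02  ]
blk3 [ 0.6374 -0.241   0.02  ]
blk4 [ 0.6231 -0.1114  0.02  ]
k1 [0.583  0.4219 0.026 ]
k2 [0.6028 0.2039 0.026 ]
k3 [0.455  0.1914 0.026 ]
k4 [0.4358 0.4076 0.026 ]
spig [0.5331 0.1617 0.072 ]
br1 [0.5653 0.1333 0.02  ]
br2 [0.5055 0.1271 0.02  ]
pot [0.6791 0.1    0.048 ]
caddy [0.51917627 0.30621673 0.026     ] [ 0.01948454 -0.21705222  0.        ] [0.14750683 0.01337248 0.        ] -84.87036911306582 5.180086328979878
tube [259.4 218.8]
tube [259.4 218.8]
sprL [222.7 189.7]
sprR [157.2 163.1]
b1 [191.5 190.7]
b2 [245.4 184.4]
b3 [214.6 170.8]
spig [313.  234.4]
pkL [191.6 235.9]
pkR [171.9 229. ]
```

View pics/s2.png

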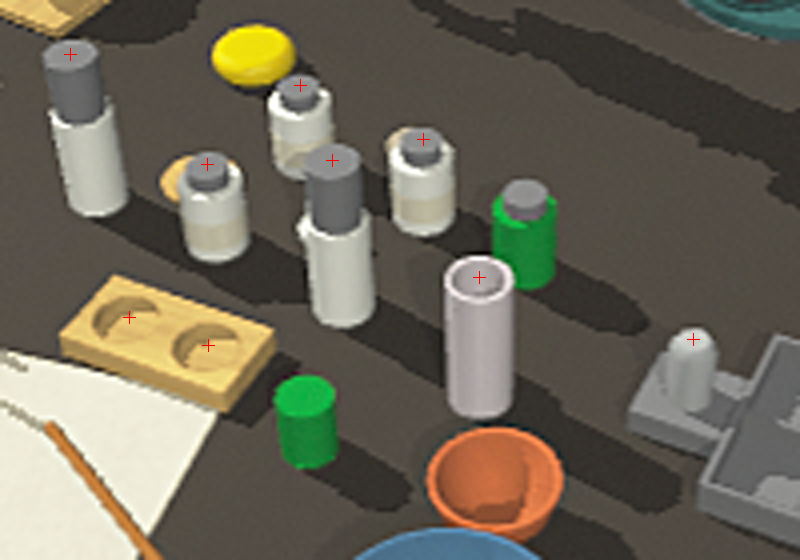

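The projections match the scene view: the crosses sit on the cap tops, lids, tube bore, spigot and pockets, to within about 1–2 mm. First I turn the tool to world-aligned yaw and fly toward the tube.

Call:
drive_tool(
  targets=[-1,57.1,-40.3,5,0,0,0.308,-1,57.1,-40.3,5,0,0,0.308,-1,57.1,-40.3,5,0,0,0.308,-1,57.1,-40.3,5,0,0,0.308,-1,57.1,-40.3,5,0,0,0.308,-1,57.1,-40.3,5,0,0,0.308,-1,57.1,-40.3,5,0,0,0.308,-1,57.1,-40.3,5,0,0,0.308,-1,57.1,-40.3,5,0,0,0.308,-1,57.1,-40.3,5,0,0,0.308],
)

```text
time: 1.5
tool_pos: [0.5434, -0.0262, 0.3601]
ee_rot: [[1.0, -0.0, 0.0], [-0.0, -1.0, -0.001], [0.0, 0.001, -1.0]]
wrist_force: [0.4, -1.1, 1.1]
gripper_width: 0.0856
gripper_force: 0.0
```

Call:
drive_tool(
  targets=[-1,4.5,-5.9,0.5,0,0,0,-1,4.5,-5.9,0.5,0,0,0,-1,4.5,-5.9,0.5,0,0,0,-1,4.5,-5.9,0.5,0,0,0],
)

```text
time: 2.0
tool_pos: [0.587, 0.0296, 0.3555]
ee_rot: [[1.0, -0.002, -0.0], [-0.002, -1.0, -0.001], [-0.0, 0.001, -1.0]]
wrist_force: [-0.4, 0.1, 0.8]
gripper_width: 0.0854
gripper_force: 0.0
```

Run:
```python
from h import *
d=snap('wrist','w1.png');print(d['K'],d['k1'],d['cam_to_world'].round(4),r.observe()['tool_pos'])
print(w2px(d,[.5885,.0331,.11]))
```

```text
[[294.00151621   0.         281.77750017]
 [  0.         294.00151621 204.82053912]
 [  0.           0.           1.        ]] -0.0637693401524372 [[-2.400e-03  9.624e-01  2.716e-01  6.540e-01]
 [-1.000e+00 -2.500e-03  1.000e-04  2.910e-02]
 [ 8.000e-04 -2.716e-01  9.624e-01  3.243e-01]
 [ 0.000e+00  0.000e+00  0.000e+00  1.000e+00]] [0.58691035 0.02945511 0.35566862]
[276.54585075 211.16213627]
```

View pics/w1.png

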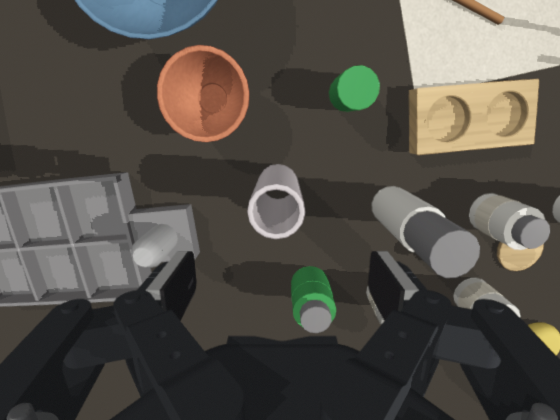

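Wrist view: the tube rim is at (276,210), within a pixel of the projection. The spigot top is at (140,247).

Call:
drive_tool(
  targets=[-1,0.1,-0.3,4,0,0,0,-1,0.1,-0.3,8,0,0,0,-1,0.1,-0.3,11.5,0,0,0,-1,0.1,-0.3,11.5,0,0,0,-1,0.1,-0.3,11.5,0,0,0,0.3,0.1,-0.3,11.5,0,0,0,0.3,0.1,-0.3,11.5,0,0,0,0.3,0.1,-0.3,11.5,0,0,0,0.3,0.1,-0.3,11.5,0,0,0,0.3,0.1,-0.3,11.5,0,0,0],
)

```text
time: 3.3
tool_pos: [0.5891, 0.034, 0.242]
ee_rot: [[1.0, 0.0, 0.003], [0.0, -1.0, -0.0], [0.003, 0.0, -1.0]]
wrist_force: [0.4, 0.1, 5.3]
gripper_width: 0.0433
gripper_force: 61.1
```

Call:
drive_tool(
  targets=[0.3,0,0,-5,0,0,0,0.3,0,0,-9.5,0,0,0,0.3,-2,-5,-9.5,0,0,0,0.3,-4,-9.5,-9.5,0,0,0,0.3,-5.6,-12.8,-9.5,0,0,0,0.3,-5.6,-12.8,-9.5,0,0,0,0.3,-5.6,-12.8,-9.5,0,0,0,0.3,-5.6,-12.8,-9.5,0,0,0],
)

```text
time: 4.3
tool_pos: [0.533, 0.161, 0.3348]
ee_rot: [[1.0, -0.002, -0.0], [-0.002, -1.0, -0.001], [-0.0, 0.001, -1.0]]
wrist_force: [0.8, -0.1, -0.5]
gripper_width: 0.0432
gripper_force: 61.3
```

Run:
```python
from h import *
s=r.observe();print(s['tool_pos'],np.array(s['ee_rot']).round(4))
d=snap('wrist');t=snap('top')
p=np.array(s['tool_pos'])
# tube top expected: lower end height = lift
print('tube top exp px wrist',w2px(d,[p[0],p[1],.2]),'top',w2px(t,[p[0],p[1],.2]))
a=cv2.resize(d['img'][100:300,180:380,::-1],None,fx=3,fy=3,interpolation=cv2.INTER_CUBIC)
b=cv2.resize(t['img'][130:250,170:260,::-1],None,fx=2.2*600/264,fy=600/120,interpolation=cv2.INTER_CUBIC)[:, :190*5]
b=cv2.resize(t['img'][160:260,190:230,::-1],None,fx=5,fy=5,interpolation=cv2.INTER_CUBIC)
c=np.zeros((600,800,3),np.uint8);c[:600,:600]=a;c[:500,600:800]=b
cv2.imwrite('pics/w2.png',c)
```

```text
[0.53298777 0.16095109 0.33482593] [[ 1.0e+00 -1.7e-03 -3.0e-04]
 [-1.7e-03 -1.0e+00 -6.0e-04]
 [-3.0e-04  6.0e-04 -1.0e+00]]
tube top exp px wrist [280.84276843 294.76471114] top [205.09144585 185.50292517]
```

View pics/w2.png

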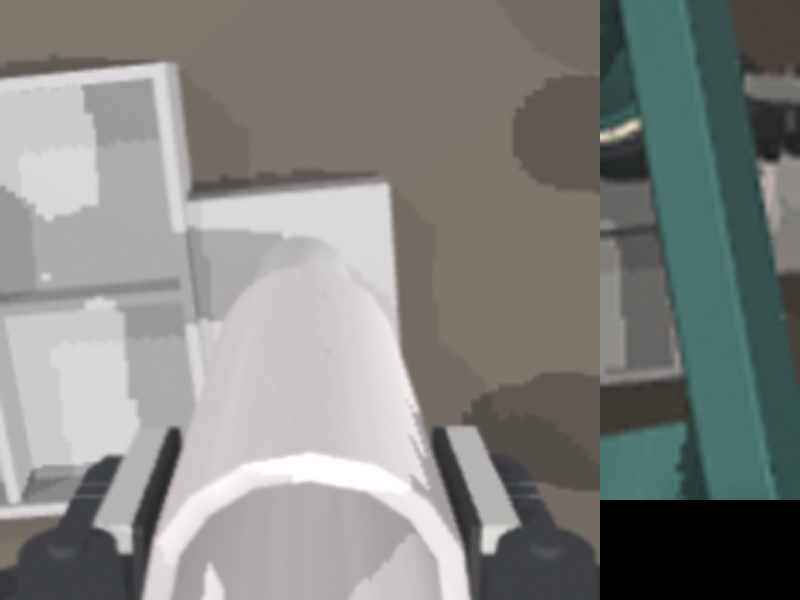

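Wrist view: the tube hangs squarely over the spigot. The spigot apex is at crop (300,240) and the tube axis is at x of about 307. Lowering in small steps.

Call:
drive_tool(
  targets=[0.3,0,-0.1,1,0,0,0,0.3,0,-0.1,2,0,0,0,0.3,0,-0.1,2.5,0,0,0,0.3,0,-0.1,3,0,0,0,0.3,0,-0.1,3.5,0,0,0,0.3,0,-0.1,3.5,0,0,0],
)

```text
time: 5.15
tool_pos: [0.5324, 0.1629, 0.2997]
ee_rot: [[1.0, -0.0, -0.001], [-0.0, -1.0, -0.0], [-0.001, 0.0, -1.0]]
wrist_force: [-0.6, -0.8, -0.3]
gripper_width: 0.0426
gripper_force: 61.3
```

Call:
drive_tool(
  targets=[0.3,0,0.1,0.8,0,0,0,0.3,0,0.1,1.6,0,0,0,0.3,0,0.1,2.4,0,0,0,0.3,0,0.1,3.2,0,0,0,0.3,0,0.1,3.5,0,0,0,0.3,0,0.1,3.8,0,0,0,0.3,0,0.1,3.8,0,0,0],
)

```text
time: 6.02
tool_pos: [0.5326, 0.1619, 0.2624]
ee_rot: [[1.0, -0.0, 0.001], [-0.0, -1.0, 0.0], [0.001, -0.0, -1.0]]
wrist_force: [0.7, -0.6, -1.3]
gripper_width: 0.0429
gripper_force: 61.3
```

Call:
drive_tool(
  targets=[0.3,0,0,0.3,0,0,0,-0.4,0,0,0.3,0,0,0,-1,0,0,0.3,0,0,0,-1,0,0,0.3,0,0,0,-1,0,0,0,0,0,0,-1,0,0,-5,0,0,0,-1,0,0,-11,0,0,0,-1,0,0,-11,0,0,0],
)

```text
time: 7.02
tool_pos: [0.5335, 0.1621, 0.3796]
ee_rot: [[1.0, -0.0, 0.014], [-0.0, -1.0, 0.003], [0.014, -0.003, -1.0]]
wrist_force: [-0.5, -0.5, -0.5]
gripper_width: 0.0858
gripper_force: 0.0
```

Call:
drive_tool(
  targets=[-1,1,6,0,0,0,0,-1,2,12,0,0,0,0,-1,3,18,0,0,0,0,-1,3.2,24,0,0,0,0,-1,3.2,25.8,0,0,0,0,-1,3.2,25.8,0,0,0,0,-1,3.2,25.8,0,0,0,0],
)

```text
time: 7.9
tool_pos: [0.5645, -0.0947, 0.3719]
ee_rot: [[1.0, 0.001, -0.0], [0.001, -1.0, 0.001], [-0.0, -0.001, -1.0]]
wrist_force: [0.2, 1.0, -0.2]
gripper_width: 0.0853
gripper_force: 0.0
```

Run:
```python
from h import *
s=r.observe();print(s['tool_pos'])
t=snap('top');w=snap('wrist')
print('spig/tube top',w2px(t,[.533,.1617,.13]),'sprL wrist',w2px(w,[.5642,-.096,.135]))
a=cv2.resize(t['img'][140:260,190:310,::-1],None,fx=4,fy=4,interpolation=cv2.INTER_CUBIC)
b=w['img'][60:420,200:420,::-1]
c=np.zeros((480,720,3),np.uint8);c[:,:480]=a;c[:360,500:]=b
cv2.imwrite('pics/p3.png',c)
```

```text
[ 0.56447838 -0.09471506  0.37186728]
spig/tube top [211.17858015 192.56255247] sprL wrist [283.69237359 216.8691429 ]
```

View pics/p3.png

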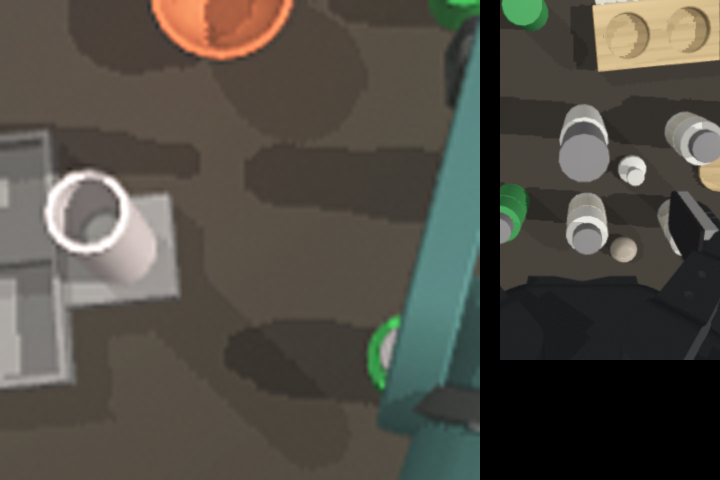

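The tube rim is at top pixel (211.5,192.8) against (211.2,192.6) predicted when seated, so the tube is home. The wrist view shows the left sprayer's cap at (284,216), as projected. Now I descend and grip the cap.

Call:
drive_tool(
  targets=[-1,0,0.1,4,0,0,0,-1,0,0.1,8,0,0,0,-1,0,0.1,9.6,0,0,0,-1,0,0.1,9.6,0,0,0,0.4,0,0.1,9.6,0,0,0,0.4,0,0.1,9.6,0,0,0,0.4,0,0.1,9.6,0,0,0,0.4,0,0.1,9.6,0,0,0,0.4,0,0.1,9.6,0,0,0],
)

```text
time: 9.12
tool_pos: [0.565, -0.0973, 0.2782]
ee_rot: [[1.0, -0.0, 0.004], [-0.0, -1.0, -0.001], [0.004, 0.001, -1.0]]
wrist_force: [0.0, -0.0, 6.0]
gripper_width: 0.0374
gripper_force: 60.4
```

Call:
drive_tool(
  targets=[0.4,0,0,-3,0,0,0,0.4,0,0,-6,0,0,0,0.4,4,2,-6,0,0,0,0.4,8,4,-6,0,0,0,0.4,9.6,4.4,-5,0,0,0,0.4,9.6,4.4,-1,0,0,0,0.4,9.6,4.4,3,0,0,0,0.4,9.6,4.4,5.5,0,0,0,0.4,9.6,4.4,5.5,0,0,0,0.4,9.6,4.4,5.5,0,0,0],
)

```text
time: 10.38
tool_pos: [0.6609, -0.1413, 0.2225]
ee_rot: [[1.0, -0.0, 0.002], [-0.0, -1.0, -0.001], [0.002, 0.001, -1.0]]
wrist_force: [0.7, 0.6, 0.8]
gripper_width: 0.0374
gripper_force: 60.0
```

Call:
drive_tool(
  targets=[0.4,0,0,0.8,0,0,0,0.4,0,0,1.6,0,0,0,0.4,0,0,2.0,0,0,0,0.4,0,0,2.0,0,0,0],
)

```text
time: 10.88
tool_pos: [0.6605, -0.1411, 0.2032]
ee_rot: [[1.0, -0.0, 0.001], [-0.0, -1.0, -0.0], [0.001, 0.0, -1.0]]
wrist_force: [-3.3, 0.8, 7.1]
gripper_width: 0.0371
gripper_force: 60.7
```

Call:
drive_tool(
  targets=[-0.3,0,0,0,0,0,0,-0.3,0,0,0,0,0,0,-0.3,0,0,0,0,0,0,-0.3,0,0,-1.5,0,0,0,-0.3,0,0,-6,0,0,0,-0.3,0,0,-12,0,0,0,-0.3,0,0,-17,0,0,0,-1,0,0,-17,0,0,0],
)

```text
time: 11.88
tool_pos: [0.6609, -0.1412, 0.3803]
ee_rot: [[1.0, -0.0, 0.014], [-0.0, -1.0, -0.004], [0.014, 0.004, -1.0]]
wrist_force: [0.6, -0.7, 0.7]
gripper_width: 0.0721
gripper_force: 0.0
```

Call:
drive_tool(
  targets=[-1,-3,6,0,0,0,0,-1,-6,11,0,0,0,0,-1,-9,16.5,0,0,0,0,-1,-9.9,18.3,0,0,0,0,-1,-9.9,18.3,0,0,0,0,-1,-9.9,18.3,0,0,0,0],
)

```text
time: 12.62
tool_pos: [0.5622, -0.3228, 0.3709]
ee_rot: [[1.0, 0.002, 0.0], [0.002, -1.0, 0.001], [0.0, -0.001, -1.0]]
wrist_force: [0.4, 0.6, -1.1]
gripper_width: 0.085
gripper_force: 0.0
```

Run:
```python
from h import *
s=r.observe();print(s['tool_pos'])
w=snap('wrist')
print('cap in pkL exp px',w2px(w,[.6602,-.1412,.06]),'sprR wrist',w2px(w,[.5621,-.3244,.135]))
cv2.imwrite('pics/p4.png',w['img'][:,:,::-1])
```

```text
[ 0.56220588 -0.32275015  0.37092941]
cap in pkL exp px [85.92626879 90.44169344] sprR wrist [283.97469128 217.18809402]
```

View pics/p4.png

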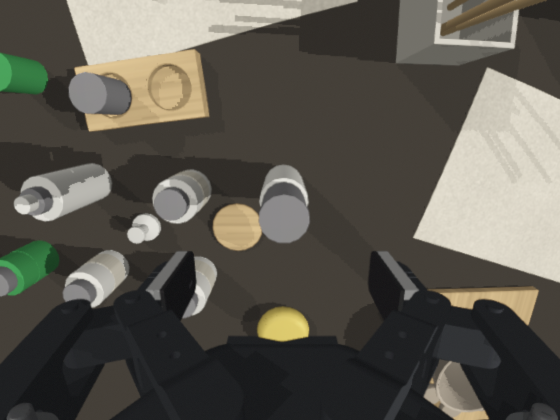

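Cap 1 stands in the left pocket at (86,92), as predicted. The right sprayer's cap is at (284,217), also as predicted. Next I take the second cap.

Call:
drive_tool(
  targets=[-1,0,0.1,4,0,0,0,-1,0,0.1,8,0,0,0,-1,0,0.1,9.6,0,0,0,-1,0,0.1,9.6,0,0,0,0.4,0,0.1,9.6,0,0,0,0.4,0,0.1,9.6,0,0,0,0.4,0,0.1,9.6,0,0,0,0.4,0,0.1,9.6,0,0,0,0.4,0,0.1,9.6,0,0,0],
)

```text
time: 13.8
tool_pos: [0.5618, -0.3254, 0.2774]
ee_rot: [[1.0, -0.0, 0.003], [-0.0, -1.0, -0.002], [0.003, 0.002, -1.0]]
wrist_force: [-0.1, 0.1, 5.8]
gripper_width: 0.0375
gripper_force: 60.5
```

Call:
drive_tool(
  targets=[0.4,0,0,-3,0,0,0,0.4,0,0,-6,0,0,0,0.4,3.6,-4,-6,0,0,0,0.4,7.2,-8,-6,0,0,0,0.4,10.4,-12.1,-6,0,0,0,0.4,10.4,-12.1,-4,0,0,0,0.4,10.4,-12.1,1,0,0,0,0.4,10.4,-12.1,5.5,0,0,0,0.4,10.4,-12.1,5.5,0,0,0,0.4,10.4,-12.1,5.5,0,0,0],
)

```text
time: 15.05
tool_pos: [0.6652, -0.205, 0.2208]
ee_rot: [[1.0, -0.001, -0.0], [-0.001, -1.0, -0.001], [-0.0, 0.001, -1.0]]
wrist_force: [-0.6, -0.1, 0.4]
gripper_width: 0.0375
gripper_force: 64.2
```

Call:
drive_tool(
  targets=[0.4,0.1,0,0.8,0,0,0,0.4,0.1,0,1.6,0,0,0,0.4,0.1,0,1.9,0,0,0,0.4,0.1,0,1.9,0,0,0],
)

```text
time: 15.55
tool_pos: [0.6664, -0.2042, 0.2022]
ee_rot: [[1.0, -0.0, 0.0], [-0.0, -1.0, -0.0], [0.0, 0.0, -1.0]]
wrist_force: [-1.1, -0.1, 3.5]
gripper_width: 0.0371
gripper_force: 64.5
```

Call:
drive_tool(
  targets=[-0.3,0,0,0,0,0,0,-0.3,0,0,0,0,0,0,-0.3,0,0,0,0,0,0,-0.3,0,0,-1.5,0,0,0,-0.3,0,0,-6,0,0,0,-0.3,0,0,-12,0,0,0,-0.3,0,0,-17,0,0,0,-1,0,0,-17,0,0,0],
)

```text
time: 16.55
tool_pos: [0.6667, -0.2042, 0.3807]
ee_rot: [[1.0, -0.0, 0.014], [-0.0, -1.0, -0.006], [0.014, 0.006, -1.0]]
wrist_force: [-0.3, 0.4, 0.1]
gripper_width: 0.072
gripper_force: 0.0
```

Call:
drive_tool(
  targets=[-1,-4,-4,0,0,0,0,-1,-8,-8,0,0,0,0,-1,-10.2,-10.7,0,0,0,0,-1,-10.2,-10.7,0,0,0,0,-1,-10.2,-10.7,0,0,0,0],
)

```text
time: 17.18
tool_pos: [0.5646, -0.0973, 0.3713]
ee_rot: [[1.0, -0.0, 0.001], [-0.0, -1.0, -0.001], [0.001, 0.001, -1.0]]
wrist_force: [-0.8, -0.2, 0.1]
gripper_width: 0.085
gripper_force: 0.0
```

Run:
```python
from h import *
s=r.observe();print(s['tool_pos'])
w=snap('wrist')
for n,p in dict(capL=[.6602,-.1412,.06],capR=[.6665,-.2045,.06],sprL=[.5642,-.0965,.108],b1=[.5552,-.2161,.074],b2=[.4507,-.0994,.074]).items(): print(n,w2px(w,p).round(1))
cv2.imwrite('pics/p5.png',w['img'][:,:,::-1])
```

```text
[ 0.56462321 -0.09731763  0.37134266]
capL [329.8  90.1]
capR [399.5  83.9]
sprL [280.2 207.3]
b1 [405.8 206.3]
b2 [283.4 302.4]
```

View pics/p5.png

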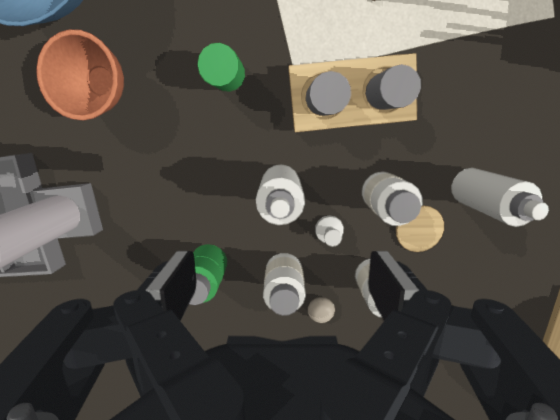

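Both caps stand in their pockets at (330,92) and (401,84), as predicted. The open left sprayer's nozzle is at (280,207). I grip its body.

Call:
drive_tool(
  targets=[-1,0,0,5,0,0,0,-1,0,0,10,0,0,0,-1,0,0,15,0,0,0,-1,0,0,15,0,0,0,-1,0,0,15,0,0,0,0.3,0,0,15,0,0,0,0.3,0,0,15,0,0,0,0.3,0,0,15,0,0,0,0.3,0,0,15,0,0,0,0.3,0,0,15,0,0,0],
)

```text
time: 18.48
tool_pos: [0.5651, -0.097, 0.2233]
ee_rot: [[1.0, 0.0, 0.004], [0.0, -1.0, -0.001], [0.004, 0.001, -1.0]]
wrist_force: [-0.7, 1.5, 6.6]
gripper_width: 0.0429
gripper_force: 60.4
```

Call:
drive_tool(
  targets=[0.3,0,0,-5,0,0,0,0.3,0,0,-10,0,0,0,0.3,0,0,-16,0,0,0,0.3,0,-6,-17,0,0,0,0.3,-0.5,-12,-17,0,0,0,0.3,-0.8,-18,-17,0,0,0,0.3,-1,-24,-17,0,0,0,0.3,-1.2,-30,-17,0,0,0,0.3,-1.4,-36,-17,0,0,0,0.3,-1.6,-42,-17,0,0,0],
)

```text
time: 19.73
tool_pos: [0.5481, 0.3247, 0.3904]
ee_rot: [[1.0, -0.0, -0.001], [-0.0, -1.0, -0.001], [-0.001, 0.001, -1.0]]
wrist_force: [0.6, -0.4, -1.5]
gripper_width: 0.0428
gripper_force: 61.7
```

Call:
drive_tool(
  targets=[0.3,0,-5.8,0,0,0,0,0.3,0,-5.8,0,0,0,0,0.3,0,-5.8,0,0,0,0,0.3,0,-5.8,5,0,0,0,0.3,0,-5.8,10,0,0,0,0.3,0,-5.8,12,0,0,0,0.3,0,-5.8,12,0,0,0],
)

```text
time: 20.6
tool_pos: [0.5486, 0.3796, 0.2697]
ee_rot: [[1.0, -0.002, -0.003], [-0.002, -1.0, -0.002], [-0.003, 0.002, -1.0]]
wrist_force: [0.2, 0.6, -1.1]
gripper_width: 0.0425
gripper_force: 61.8
```

Call:
drive_tool(
  targets=[0.3,0,0,1.5,0,0,0,0.3,0,0,3,0,0,0,0.3,0,0,4,0,0,0,0.3,0,0,4.2,0,0,0,0.3,0,0,4.2,0,0,0],
)

```text
time: 21.22
tool_pos: [0.5486, 0.381, 0.2291]
ee_rot: [[1.0, -0.0, 0.0], [-0.0, -1.0, -0.0], [0.0, 0.0, -1.0]]
wrist_force: [-0.9, -0.4, -1.9]
gripper_width: 0.0427
gripper_force: 61.8
```

Call:
drive_tool(
  targets=[0.3,0,0,0.2,0,0,0,-0.4,0,0,0.2,0,0,0,-0.4,0,0,0.2,0,0,0,-0.4,0,0,0.2,0,0,0,-0.4,0,0,-5,0,0,0,-0.4,0,0,-10,0,0,0,-0.4,0,0,-15,0,0,0,-0.4,0,4,-15,0,0,0,-1,0,10,-15,0,0,0,-1,0,16,-15,0,0,0],
)

```text
time: 22.48
tool_pos: [0.5482, 0.2196, 0.3796]
ee_rot: [[1.0, 0.001, 0.001], [0.001, -1.0, -0.0], [0.001, 0.0, -1.0]]
wrist_force: [-0.1, -0.5, 0.1]
gripper_width: 0.0855
gripper_force: 0.0
```

Call:
drive_tool(
  targets=[-1,0,6,0,0,0,0,-1,0,12,0,0,0,0,-1,0,18,0,0,0,0,-1,0.3,24,0,0,0,0,-1,0.6,30,0,0,0,0,-1,0.9,36,0,0,0,0,-1,1.2,42,0,0,0,0,-1,1.3,48,0,0,0,0,-1,1.4,54.5,0,0,0,0,-1,1.4,54.5,0,0,0,0],
)

```text
time: 23.72
tool_pos: [0.5615, -0.3285, 0.3782]
ee_rot: [[1.0, -0.006, -0.001], [-0.006, -1.0, -0.001], [-0.001, 0.001, -1.0]]
wrist_force: [-0.3, 1.4, -0.1]
gripper_width: 0.0851
gripper_force: 0.0
```

Run:
```python
from h import *
s=r.observe();print(s['tool_pos'])
w=snap('wrist');t=snap('top')
for n,p in dict(capL=[.6602,-.1412,.06],capR=[.6665,-.2045,.06],sprR=[.5621,-.325,.108],b1=[.5552,-.2161,.074],b3=[.4436,-.2152,.074]).items(): print(n,w2px(w,p).round(1))
for n,p in dict(spr6=[.5487,.3811,.112],b1=[.5552,-.2161,.074],b2=[.4507,-.0994,.074],b3=[.4436,-.2152,.074]).items(): print(n,w2px(t,p).round(1))
c=np.zeros((600,700,3),np.uint8);c[:280]=cv2.resize(w['img'][60:284,:,::-1],None,fx=1.25,fy=1.25)
c[290:,:]=cv2.resize(t['img'][125:280,90:440,::-1],None,fx=2,fy=2,interpolation=cv2.INTER_CUBIC)
cv2.imwrite('pics/p6.png',c)
```

```text
[ 0.56149193 -0.32851373  0.37819492]
capL [83.3 91.7]
capR [146.8  82.1]
sprR [277.  203.4]
b1 [165.5 201.6]
b3 [177.2 301.2]
spr6 [111.4 188.4]
b1 [388.  185.3]
b2 [335.7 233.5]
b3 [390.  236.3]
```

View pics/p6.png

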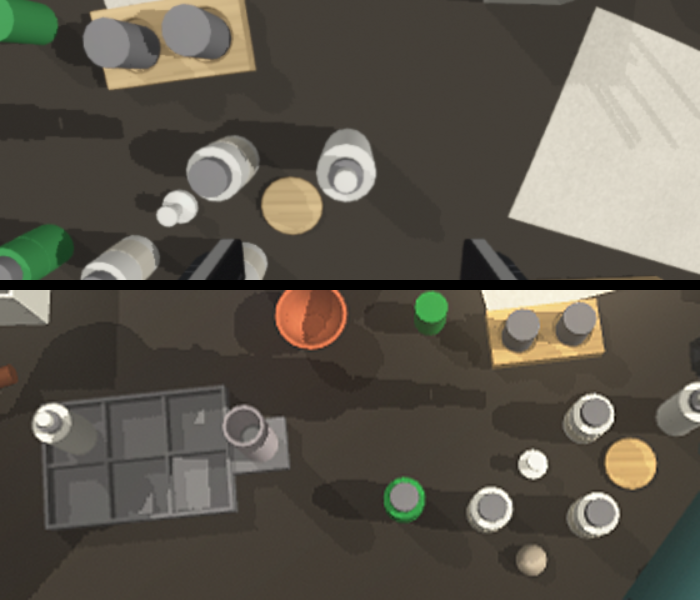

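The first sprayer stands in cell 6 at top pixel (112,189). The caps are in place and the three bottles have not moved. The right sprayer's nozzle is at wrist pixel (276,204), matching.

Call:
drive_tool(
  targets=[-1,0,-0.3,5,0,0,0,-1,0,-0.3,10,0,0,0,-1,0,-0.3,15.5,0,0,0,-1,0,-0.3,15.5,0,0,0,-1,0,-0.3,15.5,0,0,0,0.3,0,-0.3,15.5,0,0,0,0.3,0,-0.3,15.5,0,0,0,0.3,0,-0.3,15.5,0,0,0,0.3,0,-0.3,15.5,0,0,0,0.3,0,-0.3,15.5,0,0,0],
)

```text
time: 25.08
tool_pos: [0.563, -0.3218, 0.2268]
ee_rot: [[1.0, -0.001, 0.004], [-0.001, -1.0, -0.003], [0.004, 0.003, -1.0]]
wrist_force: [-0.4, -1.1, 6.0]
gripper_width: 0.0424
gripper_force: 60.3
```

Call:
drive_tool(
  targets=[0.3,0,0,-5,0,0,0,0.3,0,0,-10,0,0,0,0.3,0,0,-16,0,0,0,0.3,-0.6,-6,-17,0,0,0,0.3,-1.2,-12,-17,0,0,0,0.3,-2,-18,-17,0,0,0,0.3,-3,-24,-17,0,0,0,0.3,-4,-30,-17,0,0,0,0.3,-5,-36,-17,0,0,0,0.3,-6,-42,-17,0,0,0],
)

```text
time: 26.32
tool_pos: [0.5016, 0.1007, 0.3936]
ee_rot: [[1.0, -0.001, -0.001], [-0.001, -1.0, 0.0], [-0.001, -0.0, -1.0]]
wrist_force: [0.9, 0.3, -2.2]
gripper_width: 0.043
gripper_force: 61.9
```

Call:
drive_tool(
  targets=[0.3,-0.5,-6,0,0,0,0,0.3,-1,-12,0,0,0,0,0.3,-1.6,-18,0,0,0,0,0.3,-2.1,-24,0,0,0,0,0.3,-2.6,-27.6,0,0,0,0,0.3,-2.6,-27.6,0,0,0,0,0.3,-2.6,-27.6,4,0,0,0,0.3,-2.6,-27.6,9,0,0,0,0.3,-2.6,-27.6,12,0,0,0,0.3,-2.6,-27.6,12,0,0,0],
)

```text
time: 27.58
tool_pos: [0.4758, 0.3732, 0.2701]
ee_rot: [[1.0, -0.002, -0.007], [-0.002, -1.0, -0.005], [-0.007, 0.005, -1.0]]
wrist_force: [-0.2, -0.1, -1.4]
gripper_width: 0.0424
gripper_force: 62.0
```

Call:
drive_tool(
  targets=[0.3,0,0,1.5,0,0,0,0.3,0,0,3,0,0,0,0.3,0,0,3.7,0,0,0,0.3,0,0,4,0,0,0,0.3,0,0,4,0,0,0],
)

```text
time: 28.2
tool_pos: [0.4766, 0.375, 0.2342]
ee_rot: [[1.0, -0.0, 0.0], [-0.0, -1.0, -0.0], [0.0, 0.0, -1.0]]
wrist_force: [0.5, 1.1, -1.1]
gripper_width: 0.0427
gripper_force: 62.0
```

Call:
drive_tool(
  targets=[0.3,0,0,0.4,0,0,0,-0.4,0,0,0.4,0,0,0,-0.4,0,0,0.4,0,0,0,-0.4,0,0,0.4,0,0,0,-0.4,0,0,-5,0,0,0,-0.4,0,0,-10,0,0,0,-0.4,0,0,-14,0,0,0,-0.4,0,5,-14,0,0,0,-1,-0.5,11,-14,0,0,0,-1,-1,17,-14,0,0,0],
)

```text
time: 29.45
tool_pos: [0.4662, 0.2034, 0.3746]
ee_rot: [[1.0, 0.001, 0.001], [0.001, -1.0, -0.0], [0.001, 0.0, -1.0]]
wrist_force: [0.5, -0.9, 0.0]
gripper_width: 0.0857
gripper_force: 0.0
```

Call:
drive_tool(
  targets=[-1,-0.3,6,0,0,0,0,-1,-0.6,12,0,0,0,0,-1,-1,18,0,0,0,0,-1,-1.3,24,0,0,0,0,-1,-1.6,30.4,0,0,0,0,-1,-1.6,30.4,0,0,0,0,-1,-1.6,30.4,0,0,0,0],
)

```text
time: 30.32
tool_pos: [0.4504, -0.0991, 0.3744]
ee_rot: [[1.0, -0.001, 0.0], [-0.001, -1.0, 0.001], [0.0, -0.001, -1.0]]
wrist_force: [-0.2, -1.2, 0.5]
gripper_width: 0.0854
gripper_force: 0.0
```

Run:
```python
from h import *
s=r.observe();print(s['tool_pos'])
w=snap('wrist');t=snap('top')
for n,p in dict(b1=[.5552,-.2161,.074],b2=[.4507,-.0994,.074],b3=[.4436,-.2152,.074]).items(): print(n,w2px(w,p).round(1))
for n,p in dict(spr6=[.5487,.3811,.112],spr3=[.4769,.3747,.112]).items(): print(n,w2px(t,p).round(1))
c=np.zeros((600,700,3),np.uint8);c[:350]=cv2.resize(w['img'][60:340,:,::-1],None,fx=1.25,fy=1.25)
c[360:,:480]=cv2.resize(t['img'][140:260,90:330,::-1],None,fx=2,fy=2,interpolation=cv2.INTER_CUBIC)
cv2.imwrite('pics/p7.png',c)
```

```text
[ 0.45039918 -0.09908139  0.37435943]
b1 [416.   78.9]
b2 [282.  195.5]
b3 [402.6 202.7]
spr6 [111.4 188.4]
spr3 [112.7 221.6]
```

View pics/p7.png

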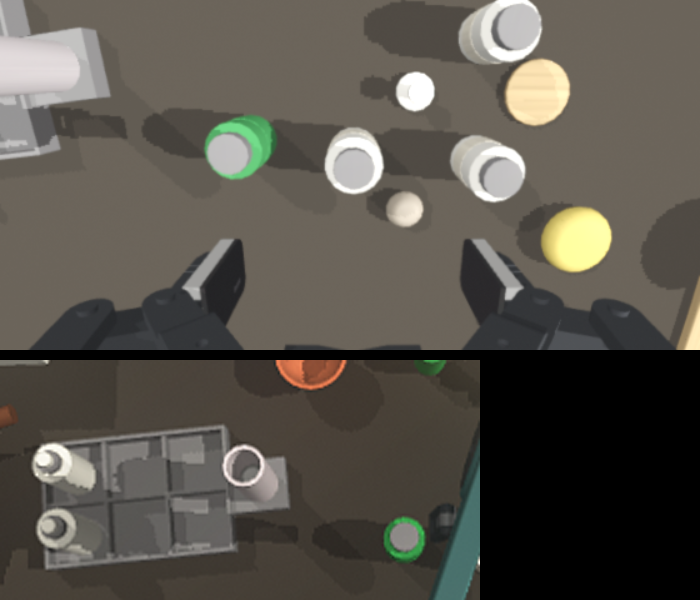

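Both sprayers stand in cells 6 and 3, at top pixels (112,189) and (113,222). The near bottle's lid is at wrist pixel (282,194), as projected. I take this bottle.

Call:
drive_tool(
  targets=[-1,0,0,5,0,0,0,-1,0,0,10,0,0,0,-1,0,0,15,0,0,0,-1,0,0,17.1,0,0,0,-1,0,0,17.1,0,0,0,-1,0,0,17.1,0,0,0,0.3,0,0,17.1,0,0,0,0.3,0,0,17.1,0,0,0,0.3,0,0,17.1,0,0,0,0.3,0,0,17.1,0,0,0],
)

```text
time: 31.68
tool_pos: [0.4511, -0.0994, 0.2046]
ee_rot: [[1.0, -0.0, 0.003], [-0.0, -1.0, -0.001], [0.003, 0.001, -1.0]]
wrist_force: [0.6, 0.3, 5.8]
gripper_width: 0.0442
gripper_force: 61.5
```

Call:
drive_tool(
  targets=[0.3,0,0,-5,0,0,0,0.3,0,0,-10,0,0,0,0.3,0,0,-15,0,0,0,0.3,0.5,-6,-17,0,0,0,0.3,1,-12,-17,0,0,0,0.3,1.5,-18,-17,0,0,0,0.3,2,-24,-17,0,0,0,0.3,2.5,-30,-17,0,0,0,0.3,3,-36,-17,0,0,0,0.3,3.2,-40.2,-17,0,0,0],
)

```text
time: 32.92
tool_pos: [0.4822, 0.3053, 0.3716]
ee_rot: [[1.0, 0.001, -0.002], [0.001, -1.0, -0.001], [-0.002, 0.001, -1.0]]
wrist_force: [0.3, -1.5, -2.2]
gripper_width: 0.0444
gripper_force: 62.4
```

Call:
drive_tool(
  targets=[0.3,0,0,0,0,0,0,0.3,0,0,0,0,0,0,0.3,0,0,5,0,0,0,0.3,0,0,10,0,0,0,0.3,0,0,12,0,0,0,0.3,0,0,12,0,0,0,0.3,0,0,14,0,0,0,0.3,0,0,16,0,0,0,0.3,0,0,16,0,0,0],
)

```text
time: 34.05
tool_pos: [0.4836, 0.3023, 0.2152]
ee_rot: [[1.0, -0.002, 0.003], [-0.002, -1.0, 0.001], [0.003, -0.001, -1.0]]
wrist_force: [0.4, 0.1, -1.6]
gripper_width: 0.0446
gripper_force: 62.2
```

Call:
drive_tool(
  targets=[0.3,0,0,0.6,0,0,0,0.3,0,0,0.7,0,0,0,-0.3,0,0,0.7,0,0,0,-0.3,0,0,0.7,0,0,0,-0.3,0,0,0.7,0,0,0],
)

```text
time: 34.67
tool_pos: [0.4856, 0.3027, 0.2145]
ee_rot: [[1.0, -0.002, 0.013], [-0.002, -1.0, 0.004], [0.013, -0.004, -1.0]]
wrist_force: [-0.8, -7.3, 18.5]
gripper_width: 0.0558
gripper_force: 2.9
```

Call:
drive_tool(
  targets=[-0.3,0,0,-5,0,0,0,-0.3,0,0,-10,0,0,0,-0.3,0,0,-16,0,0,0,-0.3,0,5,-16,0,0,0,-1,-0.5,11,-16,0,0,0,-1,-1,17,-16,0,0,0,-1,-1.5,23,-16,0,0,0,-1,-2,29,-16,0,0,0,-1,-2.5,35,-16,0,0,0,-1,-3,41,-16,0,0,0],
)

```text
time: 35.92
tool_pos: [0.4517, -0.1092, 0.3685]
ee_rot: [[1.0, -0.001, 0.004], [-0.001, -1.0, -0.002], [0.004, 0.002, -1.0]]
wrist_force: [1.0, -0.1, 0.7]
gripper_width: 0.0853
gripper_force: 0.0
```

Call:
drive_tool(
  targets=[-1,-0.5,6,0,0,0,0,-1,-1,10.8,0,0,0,0,-1,-1,10.8,0,0,0,0,-1,-1,10.8,0,0,0,0],
)

```text
time: 36.42
tool_pos: [0.4423, -0.215, 0.3674]
ee_rot: [[1.0, -0.001, 0.002], [-0.001, -1.0, -0.001], [0.002, 0.001, -1.0]]
wrist_force: [0.5, 1.0, -0.3]
gripper_width: 0.0853
gripper_force: 0.0
```

```bash
cat >> h.py <<'E'
def lids(d,z=.074):
    g=cv2.cvtColor(d['img'],cv2.COLOR_RGB2HSV);i=d['img'].astype(int)
    m=((abs(i.max(2)-i.min(2))<14)&(i.mean(2)>95)&(i.mean(2)<175)).astype(np.uint8)
    n,l,st,ce=cv2.connectedComponentsWithStats(cv2.morphologyEx(m,cv2.MORPH_OPEN,np.ones((3,3),np.uint8)),connectivity=4)
    return [(ce[k].round(1),st[k,4],px2w(d,*ce[k],z).round(4)) for k in range(1,n) if 60<st[k,4]<1500]
E
python3 - <<'E'
from h import *
print(r.observe()['tool_pos'])
w=snap('wrist','w8.png');t=snap('top','t8.png')
for n,p in dict(b1=[.5552,-.2161,.074],b3=[.4436,-.2152,.074]).items(): print(n,w2px(w,p).round(1))
print('cell2 bottle',w2px(t,[.4833,.303,.078]).round(1))
for q in lids(w):print('w',*q)
for q in lids(t):print('t',*q)
E
```

```text
[ 0.44226416 -0.21504684  0.36742209]
b1 [282.3  66.3]
b3 [281.5 196.7]
cell2 bottle [151.1 220.3]
w [ 58.5 177.2] 783 [ 0.4632 -0.0057  0.074 ]
w [276.2 181.9] 68 [ 0.4575 -0.2105  0.074 ]
w [166.1 271.2] 513 [ 0.3669 -0.0992  0.074 ]
w [398.3 272.6] 474 [ 0.3649 -0.3326  0.074 ]
t [ 4.  58.5] 104 [0.8795 0.6793 0.074 ]
t [ 3.1 84.7] 68 [0.8122 0.6747 0.074 ]
t [ 53.8 136.3] 1327 [0.6814 0.5398 0.074 ]
t [377.5 139.7] 95 [ 0.6588 -0.1979  0.074 ]
t [349.4 142.1] 137 [ 0.6543 -0.1355  0.074 ]
t [171.8 192. ] 1342 [0.5465 0.2599 0.074 ]
t [387.6 185.6] 152 [ 0.5544 -0.2152  0.074 ]
t [229.4 200.4] 184 [0.526  0.1311 0.074 ]
t [126.3 200.3] 156 [0.5294 0.362  0.074 ]
t [210.9 210.3] 69 [0.5045 0.1719 0.074 ]
t [150.8 218.3] 146 [0.4883 0.3051 0.074 ]
t [194.2 224.4] 457 [0.4738 0.2083 0.074 ]
t [131.4 229.5] 210 [0.4637 0.3475 0.074 ]
t [291.7 227.8] 140 [ 0.464  -0.0048  0.074 ]
t [155.6 236.8] 69 [0.4473 0.2929 0.074 ]
t [389.  238.7] 72 [ 0.4383 -0.2127  0.074 ]
t [ 24.5 337.5] 1210 [0.2318 0.5732 0.074 ]
```

Run:
```python
import cv2,numpy as np
w=cv2.imread('pics/w8.png');t=cv2.imread('pics/t8.png')
c=np.zeros((600,800,3),np.uint8)
c[:,:480]=cv2.resize(t[165:265,100:180],None,fx=6,fy=6,interpolation=cv2.INTER_CUBIC)
c[:300,500:]=cv2.resize(w[20:320,130:430],(300,300))
c[300:,500:]=cv2.resize(t[150:270,300:420],(300,300))
cv2.imwrite('pics/p8.png',c)
```

```text
(no output)
```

View pics/p8.png

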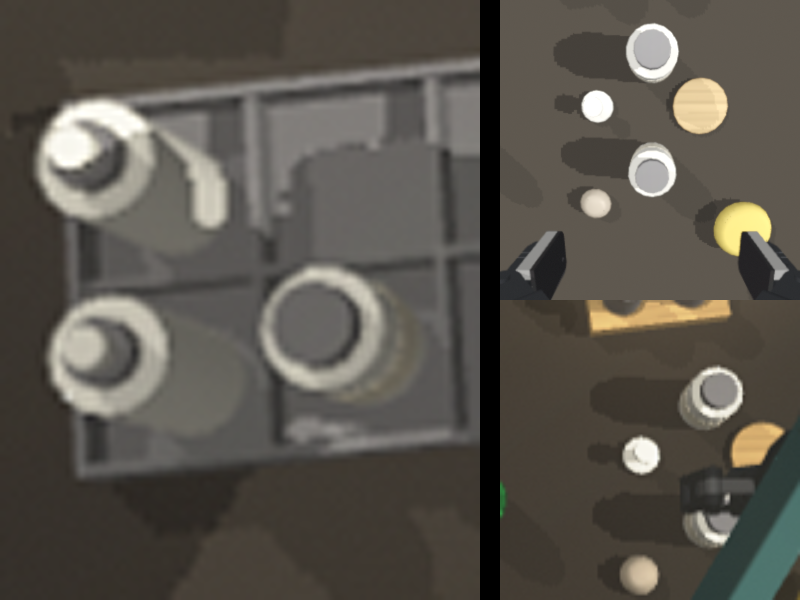

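The bottle stands upright in cell 2, with its lid at top pixel (152,219). The 18 N on release suggests a knuckle touched the shoulder of the neighbouring sprayer. I'll turn the fingers to the caddy's x direction for the remaining bottles.

Run:
```python
from h import *
s=r.observe();print(np.array(s['qpos']).round(1),s['tool_pos'])
```

```text
[-32.4  -1.9  89.9   0.   92.   57.5] [ 0.44253364 -0.21407004  0.36701402]
```

Call:
drive_tool(
  targets=[-1,0.1,0.1,0,0,0,-0.18,-1,0.1,0.1,0,0,0,-0.36,-1,0.1,0.1,0,0,0,-0.54,-1,0.1,0.1,0,0,0,-0.72,-1,0.1,0.1,0,0,0,-0.9,-1,0.1,0.1,0,0,0,-1.08,-1,0.1,0.1,0,0,0,-1.26,-1,0.1,0.1,0,0,0,-1.44,-1,0.1,0.1,0,0,0,-1.62,-1,0.1,0.1,0,0,0,-1.66],
)

```text
time: 37.78
tool_pos: [0.4438, -0.2145, 0.3666]
ee_rot: [[-0.094, 0.996, 0.001], [0.996, 0.094, -0.0], [-0.0, 0.001, -1.0]]
wrist_force: [-0.2, 0.1, 0.3]
gripper_width: 0.0856
gripper_force: 0.0
```

Run:
```python
from h import *
s=r.observe();print(np.array(s['qpos']).round(1),s['tool_pos'],np.array(s['ee_rot']).round(3).tolist())
w=snap('wrist');p=w2px(w,[.4436,-.2152,.074]);q=w2px(w,[.5552,-.2161,.074]);print(p,q)
for z in lids(w):print(*z)
i=w['img'];
for c in(p,q):
  u,v=c.round().astype(int)
  if 0<=v<420 and 0<=u<560: print(i[v,max(u-26,0):u+27:4].mean(1).astype(int), i[max(v-26,0):v+27:4,u].mean(1).astype(int))
```

```text
[-32.4  -1.7  89.7   0.   91.9 -37.8] [ 0.44378993 -0.21449479  0.36659692] [[-0.094, 0.996, 0.001], [0.996, 0.094, -0.0], [-0.0, 0.001, -1.0]]
[283.30988307 200.06068931] [401.34462478 211.72164335]
[508.3 144. ] 1234 [ 0.6428 -0.1433  0.074 ]
[282.3 173. ] 142 [ 0.4404 -0.1903  0.074 ]
[373.3 190.5] 545 [ 0.5249 -0.1984  0.074 ]
[283.  198.9] 872 [ 0.4432 -0.2141  0.074 ]
[500.1 206.7] 931 [ 0.652  -0.2021  0.074 ]
[399.3 210.4] 831 [ 0.553 -0.215  0.074]
[164.2 275.2] 516 [ 0.3317 -0.3041  0.074 ]
[399.4 275.1] 516 [ 0.5673 -0.282   0.074 ]
[ 60 213 203 145 145 145 146 145 145 145 146 227 220  66] [183 184  88 145 145 145 145 146 146 147 147 195  67  66]
[216 192  95 144 144 145 145 144 144 144 134  64  60  61] [182 183  92 144 144 144 144 144 144 145 157  67  67  66]
```

The lid is centred under the gripper at wrist pixel (283,199). Descending and gripping.

Call:
drive_tool(
  targets=[-1,0,0,5,0,0,0,-1,0,0,10,0,0,0,-1,0,0,14,0,0,0,-1,0,0,16.2,0,0,0,-1,0,0,16.2,0,0,0,-1,0,0,16.2,0,0,0,0.3,0,0,16.2,0,0,0,0.3,0,0,16.2,0,0,0,0.3,0,0,16.2,0,0,0,0.3,0,0,16.2,0,0,0],
)

```text
time: 39.08
tool_pos: [0.444, -0.2164, 0.2056]
ee_rot: [[-0.089, 0.996, 0.002], [0.996, 0.089, -0.001], [-0.002, 0.002, -1.0]]
wrist_force: [0.5, 0.7, 6.4]
gripper_width: 0.0443
gripper_force: 61.4
```

Call:
drive_tool(
  targets=[0.3,0,0,-5,0,0,0,0.3,0,0,-10,0,0,0,0.3,0,0,-15,0,0,0,0.3,5,1.6,-17,0,0,0,0.3,10.5,3.3,-17,0,0,0,0.3,16,5.1,-17,0,0,0,0.3,21.5,6.8,-17,0,0,0,0.3,27,8.6,-17,0,0,0,0.3,32.5,10.3,-17,0,0,0,0.3,38,12.1,-17,0,0,0],
)

```text
time: 40.33
tool_pos: [0.5301, 0.175, 0.3732]
ee_rot: [[-0.089, 0.996, -0.001], [0.996, 0.089, -0.001], [-0.001, -0.001, -1.0]]
wrist_force: [0.2, -0.3, -1.0]
gripper_width: 0.0445
gripper_force: 61.7
```

Call:
drive_tool(
  targets=[0.3,5.5,1.7,0,0,0,0,0.3,11,3.5,0,0,0,0,0.3,13.4,4.2,0,0,0,0,0.3,13.4,4.2,0,0,0,0,0.3,13.4,4.2,0,0,0,0,0.3,13.4,4.2,5,0,0,0,0.3,13.4,4.2,10,0,0,0,0.3,13.4,4.2,12,0,0,0,0.3,13.4,4.2,12,0,0,0],
)

```text
time: 41.45
tool_pos: [0.5599, 0.3094, 0.2528]
ee_rot: [[-0.088, 0.996, -0.003], [0.996, 0.088, -0.002], [-0.001, -0.003, -1.0]]
wrist_force: [-0.2, -0.2, -0.5]
gripper_width: 0.0443
gripper_force: 61.8
```

Call:
drive_tool(
  targets=[0.3,0,0,1.5,0,0,0,0.3,0,0,3,0,0,0,0.3,0,0,4,0,0,0,0.3,0,0,4.3,0,0,0,0.3,0,0,4.3,0,0,0],
)

```text
time: 42.08
tool_pos: [0.5601, 0.3104, 0.2109]
ee_rot: [[-0.089, 0.996, -0.0], [0.996, 0.089, -0.0], [-0.0, -0.0, -1.0]]
wrist_force: [0.1, 0.8, -1.0]
gripper_width: 0.0445
gripper_force: 61.8
```

Call:
drive_tool(
  targets=[0.3,0,0,0.1,0,0,0,-0.2,0,0,0.1,0,0,0,-0.2,0,0,0.1,0,0,0,-0.2,0,0,0.1,0,0,0],
)

```text
time: 42.58
tool_pos: [0.5602, 0.3104, 0.2106]
ee_rot: [[-0.089, 0.996, 0.001], [0.996, 0.089, 0.0], [0.0, 0.001, -1.0]]
wrist_force: [-0.4, -0.6, 0.6]
gripper_width: 0.0514
gripper_force: 0.0
```

Call:
drive_tool(
  targets=[-0.2,0,0,-4,0,0,0,-0.2,0,0,-9,0,0,0,-0.2,0,0,-15,0,0,0,-0.2,-5,-0.5,-16,0,0,0,-1,-11,-1.1,-16,0,0,0,-1,-17,-1.7,-16,0,0,0,-1,-23,-2.3,-16,0,0,0,-1,-29,-2.9,-16,0,0,0,-1,-35,-3.5,-16,0,0,0,-1,-41,-4.1,-16,0,0,0],
)

```text
time: 43.82
tool_pos: [0.5553, -0.1035, 0.3706]
ee_rot: [[-0.089, 0.996, 0.001], [0.996, 0.089, -0.0], [-0.0, 0.001, -1.0]]
wrist_force: [0.6, -0.0, -0.3]
gripper_width: 0.0854
gripper_force: 0.0
```

Call:
drive_tool(
  targets=[-1,-6,-0.6,0,0,0,0,-1,-11.4,-1.1,0,0,0,0,-1,-11.4,-1.1,0,0,0,0,-1,-11.4,-1.1,0,0,0,0,-1,-11.4,-1.1,0,0,0,0],
)

```text
time: 44.45
tool_pos: [0.5551, -0.2148, 0.3704]
ee_rot: [[-0.091, 0.996, 0.0], [0.996, 0.091, 0.0], [0.0, 0.0, -1.0]]
wrist_force: [0.3, -0.2, -0.0]
gripper_width: 0.0855
gripper_force: 0.0
```

Run:
```python
from h import *
s=r.observe();print(s['tool_pos'])
w=snap('wrist');p=w2px(w,[.5548,-.2158,.074]);print(p)
for z in lids(w):print(*z)
t=snap('top','t9.png');print('cell2,5',w2px(t,[.4833,.303,.078]),w2px(t,[.5601,.31,.078]))
for z in lids(t,.078):print(*z)
```

```text
[ 0.55507129 -0.21478823  0.37042731]
[283.24015761 199.47521918]
[399.2 129.1] 1275 [ 0.6512 -0.1423  0.074 ]
[281.1 172.9] 157 [ 0.5506 -0.1911  0.074 ]
[394.3 194.8] 1034 [ 0.6581 -0.2019  0.074 ]
[282.1 198. ] 856 [ 0.5537 -0.2145  0.074 ]
[164.4 275. ] 494 [ 0.4413 -0.306   0.074 ]
[399.6 275.3] 494 [ 0.6804 -0.2847  0.074 ]
[438.  391.8] 550 [ 0.7639 -0.4386  0.074 ]
cell2,5 [151.07927418 220.27775941] [149.23879405 186.01768405]
[ 4.  58.5] 104 [0.8772 0.6764 0.078 ]
[ 3.1 84.7] 68 [0.8102 0.6718 0.078 ]
[ 53.9 136.3] 1329 [0.68   0.5372 0.078 ]
[379.3 139. ] 185 [ 0.6592 -0.201   0.078 ]
[350.1 141.8] 169 [ 0.6537 -0.1365  0.078 ]
[148.  186.1] 126 [0.56   0.3128 0.078 ]
[191.5 195.1] 375 [0.5382 0.2146 0.078 ]
[128.5 199.4] 220 [0.5306 0.3556 0.078 ]
[195.1 220.2] 1165 [0.4823 0.2055 0.078 ]
[151.1 206.3] 79 [0.5145 0.3042 0.078 ]
[150.8 218.3] 143 [0.4877 0.3038 0.078 ]
[130.4 231.9] 214 [0.4581 0.3482 0.078 ]
[291.5 228.1] 149 [ 0.463  -0.0044  0.078 ]
[153.6 235.6] 215 [0.4496 0.2962 0.078 ]
[ 23.1 338.7] 1366 [0.2298 0.5737 0.078 ]
```

Cell 5's lid is at top pixel (148,186), as expected. The last bottle's lid is centred at wrist pixel (282,198), so I grip it.

Call:
drive_tool(
  targets=[-1,0,0,5,0,0,0,-1,0,0,10,0,0,0,-1,0,0,14,0,0,0,-1,0,0,16.5,0,0,0,-1,0,0,16.5,0,0,0,-1,0,0,16.5,0,0,0,0.3,0,0,16.5,0,0,0,0.3,0,0,16.5,0,0,0,0.3,0,0,16.5,0,0,0,0.3,0,0,16.5,0,0,0],
)

```text
time: 45.8
tool_pos: [0.5555, -0.2165, 0.2069]
ee_rot: [[-0.089, 0.996, 0.003], [0.996, 0.089, -0.001], [-0.002, 0.003, -1.0]]
wrist_force: [0.1, -0.5, 5.7]
gripper_width: 0.0443
gripper_force: 62.1
```

Call:
drive_tool(
  targets=[0.3,0,0,-5,0,0,0,0.3,0,0,-10,0,0,0,0.3,0,0,-15,0,0,0,0.3,5,0.5,-17,0,0,0,0.3,11,1.1,-17,0,0,0,0.3,17,1.7,-17,0,0,0,0.3,23,2.3,-17,0,0,0,0.3,29,2.9,-17,0,0,0,0.3,35,3.5,-17,0,0,0,0.3,41,4.1,-17,0,0,0],
)

```text
time: 47.05
tool_pos: [0.5589, 0.1977, 0.3742]
ee_rot: [[-0.089, 0.996, -0.001], [0.996, 0.089, -0.001], [-0.001, -0.002, -1.0]]
wrist_force: [0.5, 0.1, -1.2]
gripper_width: 0.0442
gripper_force: 61.6
```

Call:
drive_tool(
  targets=[0.3,4.4,0.5,0,0,0,0,0.3,4.4,0.5,0,0,0,0,0.3,4.4,0.5,0,0,0,0,0.3,4.4,0.5,5,0,0,0,0.3,4.4,0.5,10,0,0,0,0.3,4.4,0.5,12,0,0,0,0.3,4.4,0.5,12,0,0,0],
)

```text
time: 47.92
tool_pos: [0.5599, 0.2381, 0.2524]
ee_rot: [[-0.086, 0.996, -0.006], [0.996, 0.086, -0.002], [-0.002, -0.006, -1.0]]
wrist_force: [-0.2, -0.8, -0.6]
gripper_width: 0.0441
gripper_force: 61.7
```

Call:
drive_tool(
  targets=[0.3,0,0,1.5,0,0,0,0.3,0,0,3,0,0,0,0.3,0,0,4,0,0,0,0.3,0,0,4.2,0,0,0,0.3,0,0,4.2,0,0,0],
)

```text
time: 48.55
tool_pos: [0.5604, 0.2402, 0.2132]
ee_rot: [[-0.089, 0.996, 0.0], [0.996, 0.089, -0.0], [-0.0, 0.0, -1.0]]
wrist_force: [0.0, 0.5, -0.6]
gripper_width: 0.0446
gripper_force: 61.7
```

Release, then retract upward and away toward the robot's right so the cameras are clear.

Call:
drive_tool(
  targets=[0.3,0,0,0.2,0,0,0,0.3,0,0,0.2,0,0,0,-0.2,0,0,0.2,0,0,0,-0.2,0,0,0.2,0,0,0,-0.2,0,0,0.2,0,0,0,-0.2,0,0,-4,0,0,0,-0.2,0,0,-9,0,0,0,-0.2,0,0,-15,0,0,0,-0.2,0,0,-19,0,0,0],
)

```text
time: 49.68
tool_pos: [0.5603, 0.2401, 0.4072]
ee_rot: [[-0.089, 0.996, 0.005], [0.996, 0.089, 0.001], [0.001, 0.005, -1.0]]
wrist_force: [0.2, 0.5, 0.1]
gripper_width: 0.0512
gripper_force: 0.0
```

Call:
drive_tool(
  targets=[-1,-6,-2,0,0,0,0,-1,-12,-4,0,0,0,0,-1,-18,-6,0,0,0,0,-1,-24,-8,0,0,0,0,-1,-30,-10,0,0,0,0,-1,-36,-12,0,0,0,0,-1,-42,-14,0,0,0,0,-1,-47,-16,0,0,0,0,-1,-47,-16,0,0,0,0,-1,-47,-16,0,0,0,0],
)

```text
time: 50.92
tool_pos: [0.4427, -0.2421, 0.4032]
ee_rot: [[-0.088, 0.996, 0.0], [0.996, 0.088, 0.001], [0.001, 0.0, -1.0]]
wrist_force: [-0.8, 0.0, 0.4]
gripper_width: 0.0853
gripper_force: 0.0
```

Run:
```python
from h import *
print(r.observe()['tool_pos'])
t=snap('top');s=snap('scene')
for n,p in dict(c6=[.5487,.3811,.112],c3=[.4769,.3747,.112],c2=[.4833,.303,.078],c5=[.5551,.3094,.078],c4=[.5615,.2377,.078],capL=[.6602,-.1412,.06],capR=[.6665,-.2045,.06],tube=[.5326,.1617,.13]).items():print(n,w2px(t,p).round(1),w2px(s,p).round(1))
c=np.zeros((600,800,3),np.uint8)
c[:300]=cv2.resize(t['img'][125:275,90:490,::-1],None,fx=2,fy=2,interpolation=cv2.INTER_CUBIC)
c[300:]=cv2.resize(s['img'][190:340,150:550,::-1],None,fx=2,fy=2,interpolation=cv2.INTER_CUBIC)
cv2.imwrite('pics/p9.png',c)
```

```text
[ 0.44271619 -0.24212482  0.40323916]
c6 [111.4 188.4] [396.2 260.7]
c3 [112.7 221.6] [403.  240.5]
c2 [151.1 220.3] [371.8 241. ]
c5 [149.4 188.2] [363.9 260.3]
c4 [181.4 184.9] [335.7 250.8]
capL [351.  141.5] [189.9 225.4]
capR [379.  138.3] [169.8 218.5]
tube [211.2 192.8] [314.8 217.9]
```

View pics/p9.png

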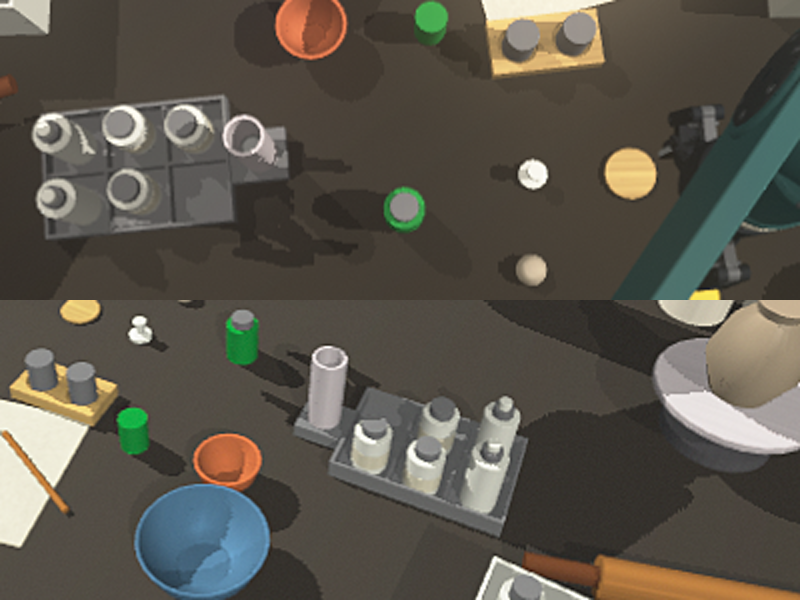

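The final check shows the tube on the spigot, both caps in the rack, sprayers in cells 6 and 3, and bottles in cells 2, 4 and 5. All stand upright, and the other things have not moved.

```bash
python3 -c "
from rig import r
print(r.hand_in())"
```

```text
the job is handed in; nothing more can be done
None
```

The job is handed in after about 51 s of robot time; no verdict came back, but the last pictures show the tube on the spigot, both caps in the rack, and both sprayers and all three bottles upright in the caddy.

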